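Pin the plaster mould halves into line

TASK

The two halves of the plaster mould are out of line: take the tapered steel pin from its wooden rest, put its tip in the hole of the upper half, feel for the hidden hole of the lower half, moving the upper half along with the pin as needed, and drive the pin down so that its taper pulls the halves into line and its collar sits flush on the upper half; then let go. Plaster chips, so never press the pin on the mould with more than 60 N; do not push the mould with the gripper, and leave the things around it alone.

Things in the scene. Friction and masses are not known exactly. Their poses are not given: they have to be found in the camera images.
- pin: Loose steel alignment pin, 0.2 to 0.33 kg, 116 mm long, upright in the wooden rest at the start. Origin at the tip's end, z towards the head. Tip 14 mm in diameter to z = 4 mm (edge bevelled 1.5 mm), straight taper to 23 mm at z = 40 mm, parallel shank to z = 66 mm, round collar 36 mm in diameter z = 66 to 72 mm, square head above. All 66 mm below the collar must go into the mould.
- pin_collar (a point): Centre of the underside of the pin's collar, on the pin's axis 66 mm above its tip.
- pin_head (a point): Centre of the pin's square head, 94 mm above its tip: 22 x 22 mm, sides along the pin's x and y, from 72 to 116 mm above the tip; to be gripped from above across two flats.
- rest: Fixed wooden block 80 x 80 x 75 mm high with one upright hole, 26 mm in diameter and 70 mm deep, in the middle of its top; the pin's collar rests on its top. Origin at the centre of its underside. It stands left or right of the mould.
- bed: Fixed plywood board 180 x 250 x 12 mm under the mould, origin at the centre of its underside, y along its long side. It carries the lower half, the upper half and their pivot bolt (70 mm towards +y).
- upper: Upper half of the mould, a white plaster slab 110 x 220 x 20 mm, underside 70 mm and top 90 mm above the table. Its origin lies on the pivot axis at its underside; its long side runs towards its own -y. It turns only about the upright bolt (0.3 rad either way), stiffly: about 6 N sideways at its hole moves it (as with the pin's tip in the hole), and it stays where it is left.
- pivot (a point): On the pivot axis at the upper half's top face; the bolt's nut rises 14 mm above it.
- upper_hole (a point): Centre of the mouth of the upper half's through hole (25 mm in diameter, 20 mm deep, 1.5 mm chamfer), in its top face, 140 mm from the pivot axis along the upper half's -y. Its x axis points along the upper half's swing. The hole moves with the upper half.
- bottle: Bystander: closed white plastic bottle with a red cap, 60 mm in diameter, 130 mm high, on the other side of the mould from the rest. Origin at the centre of its underside.
- medal: Bystander: cast brass medal 54 mm in diameter, 8 mm thick, lying between the mould and the robot. Origin at the centre of its underside.
- plaque: Bystander: small plaster relief 60 x 80 x 14 mm (relief to 24 mm) lying beyond the mould. Origin at the centre of its underside.
- cup: Bystander: clear plastic cup, 72 mm in diameter at the rim, 85 mm high, standing empty beyond the mould. Origin at the centre of its underside.
- lower_hole_area (a point): Point of the bed, 70 mm above the table at the lower half's top face, under the upper hole as it starts. The lower half (110 x 220 x 58 mm) is clamped fast, turned 0.055 to 0.185 rad anticlockwise (from above) about the bolt, amount not measured: its hole (25 mm wide, 52 mm deep, 1.5 mm chamfer, 140 mm from the bolt) lies 7.5 to 26 mm from this point on the arc towards the bed's +x.
Mind the look-alikes: they are no part of the job. There is more than one size of the pin; the one meant has the size given above.

How it is judged:
By the outcome, as a careful person would: the job done as asked, in the order asked, and still so for the second after the job is handed in, with the robot touching nothing.
It also fails if it takes over 64 s, if anything falls off the work surface, if the arm or the gripper's body presses on something with over 40 N, if the wrist force passes 120 N, or if a joint passes its speed limit or range.

ROBOT

A 7-joint arm with a two-finger parallel gripper is mounted at the origin on the work surface. World frame = base frame: x ahead of the robot, y to its left, z up, the work surface at z = 0. Lengths are in m, angles in degrees, forces in N, time in s.
With the tool pointing down it reaches from about 0.35 to 0.9 m from the base axis. Payload 19.9 kg.
Tool frame: the origin (TCP) lies at the very end of the fingers, on their centre line; the grasp point (between the pads) lies 19 mm behind it; z points along the fingers, y is the line along which they close (so a half turn about z gives the same grasp; the last joint's range is limited). The gripper opens to 94 mm and grips with 3 to 60 N. Pads are 16 mm wide; open, the fingers measure 119 mm over their backs; the gripper's body (75 mm by 177 mm) begins 78 mm behind the grasp point.
Start: joints at [71.763, 23.915, -0.59, 92.452, 0.269, 63.638, -3.037], TCP at [0.171, -0.601, 0.205] pointing down, gripper open.
Joint ranges: [-161.28, 161.28], [-22.2, 115.67], [-73.04, 71.86], [3.21, 147.25], [-68.34, 248.33], [10.77, 114.83], [-161.83, 161.83]. Speed limits (degrees/s): [108.29, 108.29, 136.94, 136.94, 172.46, 172.46, 172.46].

INTERFACE

Orientations are given as [roll, pitch, yaw] about the fixed x, y, z axes, in that order (R = Rz(yaw) Ry(pitch) Rx(roll)).
In Python, from station import state, get_image, order gives the robot as it stands.
- The arm moves only by the shell command python3 -m pendant 'ROWS' [OPENING]. ROWS is JSON, a list of rows, each an object of numbers: "dx", "dy", "dz": the shift along the tool's x, y, z in m; "turn": the turn about the tool's z in degrees. In form: [{"dx": .., "dy": .., "dz": .., "turn": ..}, ...]. A call has 1 to 5 rows; each row shifts and turns the commanded pose from where the row before left it, along the tool's axes as they then stand; what a row does not reach is not made up. A row lasts 1/10 s, in which the tool goes at most 50 mm and 8.59 degrees, less where a joint would pass 70% of its speed; a pose out of reach is approached as far as the arm can. A call with a gripper value outside its range is refused whole. OPENING is the closure in counts, from 0 (fully open) to 255 (shut), set as the call begins (- or left out, the last holds). The fingers move at their own pace and stop on an object; the grip force is fixed at half the most. Time passes only in rows, so rows that do not move let the fingers close. It gives the time, the measured TCP pose, the force, the opening and the grip force at its end, in the units of the state.
- state(): the state, without advancing time (a new reading comes with each control period).
- get_image(name): name is "scene" or "top" or "wrist"; returns a dict with "frame" (384x512x3 uint8, blue, green, red), "fx", "fy", "cx", "cy" (pixels), "k1" (the pictures are not rectified: a ray, as slopes to the right and down, at radius r is drawn at 1 + k1 r^2 times it, then the intrinsics apply), "R" (3x3) and "t" (3): a world point X has camera coordinates R X + t. Camera axes: x right, y down, z forward; pixel columns grow to the right and rows downward; lengths in m; the calibration is good to about 2 mm. A picture is of the moment at which its call begins. There is no depth.
- order.finish_job(): hands the job in; it is judged then, once.
The state is a dict: "time": time; "joint_pos": joint angles; "dq": joint speeds; "effort": joint torques, N m; "tool_pos": TCP position; "eef_rot": TCP orientation; "wrist_force": force on the tool from outside, world axes, zero at the start; "wrist_torque": the same for the moment, N m; "opening": finger opening in m; "gripper_force": force on a finger pad.
Only numpy, scipy, OpenCV 4.12 (cv2) and the standard library are available. Lean on these libraries where they do the work, as an engineer would, in place of code of your own. Each camera call takes 0.05 s, during which the arm holds its last target. There are 200 camera calls.

## Working session

There is one attempt and no reset: what is moved stays moved. The work goes in short steps, Python scripts to look and compute and a shell command to move; the robot and the scene stay as the last step left them, time stands still between calls to the robot, and variables do not carry over. Pictures are saved under pics/ and viewed, at most 10 in all, crops included, and the job is handed in when it is done.

```bash
mkdir -p pics; ls; cat > h.py <<'E'
import numpy as np, cv2
from station import state, get_image, order
def snap(name, fn, crop=None, s=1):
    d=get_image(name); f=d['frame']; np.save('pics/%s.npy'%fn,d,allow_pickle=True)
    show(f,fn,crop,s); return d
def show(f,fn,crop=None,s=1):
    if crop: x0,y0,x1,y1=crop; f=f[y0:y1,x0:x1]
    if s!=1: f=cv2.resize(f,None,fx=s,fy=s,interpolation=cv2.INTER_CUBIC)
    cv2.imwrite('pics/%s.png'%fn,f)
def load(fn): return np.load('pics/%s.npy'%fn,allow_pickle=True).item()
def proj(d,X):
    c=np.array(d['R'])@np.array(X)+np.array(d['t']); a=c[:2]/c[2]; a=a*(1+d['k1']*(a@a))
    return np.array([d['fx']*a[0]+d['cx'],d['fy']*a[1]+d['cy']])
def ray(d,u,v):
    p=np.array([(u-d['cx'])/d['fx'],(v-d['cy'])/d['fy']]); a=p.copy()
    for _ in range(30): a=p/(1+d['k1']*(a@a))
    R=np.array(d['R']); return -R.T@np.array(d['t']), R.T@np.array([a[0],a[1],1])
def atz(d,u,v,z):
    o,r=ray(d,u,v); return o+r*(z-o[2])/r[2]
E
python3 - <<'E'
from h import *
a=snap('scene','s1',s=1); b=snap('top','t1',s=1)
cv2.imwrite('pics/both.png',cv2.resize(np.vstack([a['frame'],b['frame']]),(400,600)))
show(b['frame'],'t1b',s=1.56); show(a['frame'],'s1b',s=1.56)
print(state())
for d in (a,b): print(-np.array(d['R']).T@d['t'],d['fx'],d['k1'])
E
```

```text
pics
{'time': 0.1, 'joint_pos': array([71.76174477, 23.94550021, -0.59131034, 92.48067023,  0.26945564,
       63.63861568, -3.03499186]), 'dq': array([-0.04982842, -0.09128125,  0.04334444, -0.02899825, -0.02982352,
        0.02709766,  0.03260612]), 'effort': array([ 2.49968172e-03, -8.52578974e+01,  6.40818402e-01, -4.26694715e+01,
       -4.87900316e-02,  1.63478649e-02,  1.37027077e-04]), 'tool_pos': array([ 0.1707175 , -0.60088589,  0.20488847]), 'eef_rot': array([-1.79936754e+02,  4.66762972e-03,  1.58636003e+01]), 'wrist_force': array([-0.07678116,  0.08009392, -0.02673029]), 'wrist_torque': array([ 0.02602899, -0.01809389, -0.00503195]), 'gripper_force': 0.0, 'opening': 0.09399600339623357}
[1.26821341 0.24850667 0.56372162] 386.3699137231302 -0.12354304952039412
[0.53550316 0.0223145  1.23994927] 478.690351451728 -0.050140670607134265
```

View pics/t1b.png

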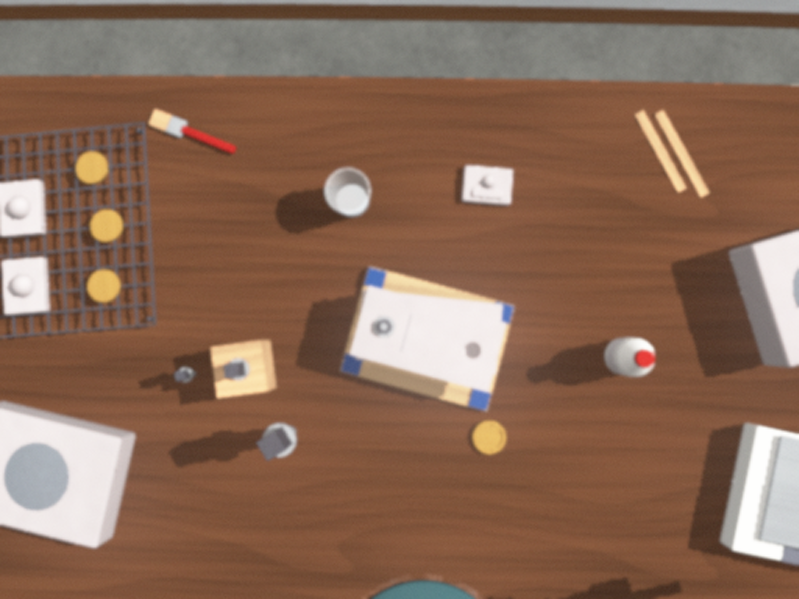

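View pics/s1b.png

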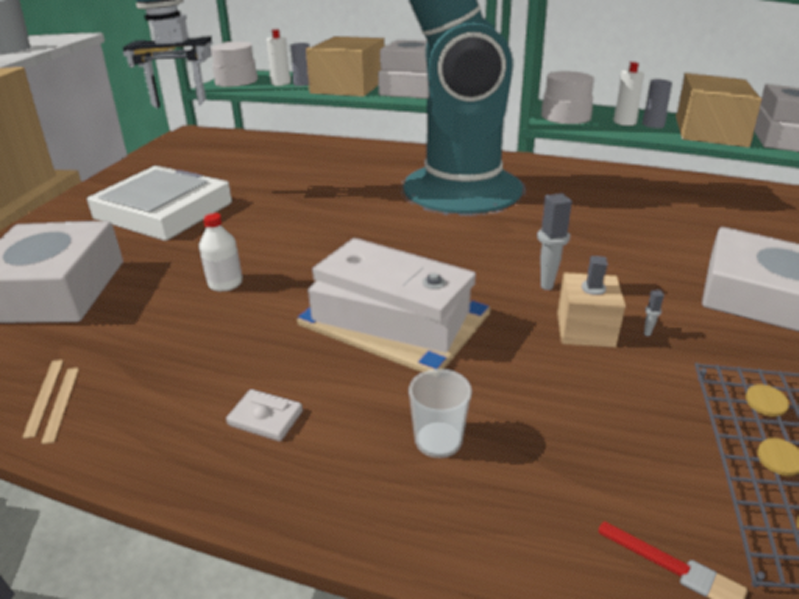

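The top view shows three pins: one in the rest (235,370), a small free-standing one (184,375) and a large free-standing one (278,442). I take the one in the wooden rest. The pivot nut is at (382,327) and the upper hole at (473,350). I'll check these in a close crop.

```bash
python3 - <<'E'
from h import *
a=load('s1')['frame'];b=load('t1')['frame']
c=lambda f,x0,y0,w,h,s:cv2.resize(f[y0:y0+h,x0:x0+w],None,fx=s,fy=s,interpolation=cv2.INTER_CUBIC)
# top-left: top rest (125,210,50,40)x8 ; top-right: top mould (215,170,133,100)x3 ; bottom-left scene rest (345,155,66,50)... 
A=c(b,130,212,50,37,8); B=c(b,215,165,125,93,3.2)
C=c(a,350,155,50,37,8); D=c(a,195,145,125,93,3.2)
f=lambda x:cv2.resize(x,(400,297))
cv2.imwrite('pics/c1.png',np.vstack([np.hstack([f(A),f(B)]),np.hstack([f(C),f(D)])]))
E
```

```text
(no output)
```

View pics/c1.png

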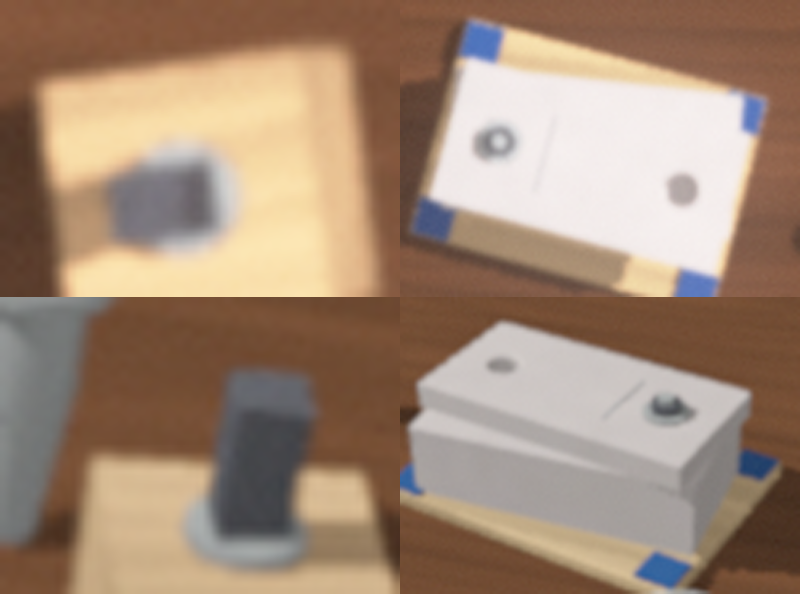

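```bash
python3 - <<'E'
from h import *
a=load('s1');b=load('t1')
P=lambda x,y,s,x0,y0:(x/s+x0-.5+.5/s,y/s+y0-.5+.5/s)
print('collar',atz(b,*P(185,197,8,130,212),.081),atz(a,*P(250,235,8,350,155),.081))
print('headtop',atz(b,*P(148,200,8,130,212),.125),atz(a,*P(270,95,8,350,155),.125))
print('hole',atz(b,*P(282,190,3.2,215,165),.09),atz(a,*P(102,69,3.2,195,145),.09))
print('nut',atz(b,*P(97,142,3.2,215,165),.104),atz(a,*P(267,108,3.2,195,145),.1))
for n,q in dict(tl=(37,82),tr=(300,50)).items(): print(n,atz(b,*P(*q,8,130,212),.075))
for q in [(65,60),(345,92),(320,272),(30,195)]: print('slab',atz(b,*P(*q,3.2,215,165),.09))
for q in [(70,20),(365,98)]: print('bed',atz(b,*P(*q,3.2,215,165),.012))
E
```

```text
collar [0.47955287 0.2980264  0.081     ] [0.48415983 0.29840285 0.081     ]
headtop [0.48056408 0.2984363  0.125     ] [0.48003171 0.29696455 0.125     ]
hole [ 0.51631921 -0.06443997  0.09      ] [ 0.51784606 -0.06581526  0.09      ]
nut [0.54945825 0.07408595 0.104     ] [0.55379716 0.07223396 0.1       ]
tl [0.51330861 0.34621851 0.075     ]
tr [0.5247399  0.26539305 0.075     ]
slab [0.61087397 0.10010317 0.09      ]
slab [ 0.59053713 -0.11067502  0.09      ]
slab [ 0.45580359 -0.09363987  0.09      ]
slab [0.50896802 0.12419554 0.09      ]
bed [0.64834367 0.10205229 0.012     ]
bed [ 0.58974511 -0.13576225  0.012     ]
```

The crop confirms the pin with its collar on the rest. The lower half's corner also shows in the scene view at crop (412,430), which gives a first guess of the offset. I'll compute that guess, the neighbours and the first move.

```bash
cat >> h.py <<'E'
def go(x,y,z,yaw=None):
    s=state(); p=s['tool_pos']; w=s['eef_rot'][2]; c,q=np.cos(np.radians(w)),np.sin(np.radians(w))
    d=np.array([x,y,z])-p
    print('now',p.round(4),'yaw %.2f'%w,'t %.2f'%s['time'],'F',s['wrist_force'].round(1),'| dx %.4f dy %.4f dz %.4f'%(c*d[0]+q*d[1],q*d[0]-c*d[1],-d[2]),'turn',None if yaw is None else round(w-yaw,2))
E
python3 - <<'E'
from h import *
a=load('s1');b=load('t1')
P=lambda x,y,s,x0,y0:(x/s+x0-.5+.5/s,y/s+y0-.5+.5/s)
print('big top',atz(b,275/1.56,443/1.56,.17),'base-scene',atz(a,548/1.56,288/1.56,0.0),'collarbig', atz(b,282/1.56,440/1.56,.1))
print('small',atz(a,651/1.56,333/1.56,0))
print('bottle base',atz(a,224/1.56,285/1.56,0))
pv=np.array([.551,.0735]); 
from itertools import product
tu=np.arctan2(.551-.517,.0735+.065);
print('upper ang deg',np.degrees(-tu))
def cor(th,z,lx,ly): # yaw th
    c,s=np.cos(th),np.sin(th); return [pv[0]+c*lx-s*ly,pv[1]+s*lx+c*ly,z]
for dth in (0,.055,.1,.14,.185):
    th=-tu+dth
    print(dth,[ (proj(a,cor(th,z,.055,ly))-[195-.34,145-.34])*3.2+[400,297] for z,ly in ((.07,-.18),(.09,-.18),(.09,.04),(.07,.04))], (proj(b,cor(th,.07,.055,-.18))-[215-.34,165-.34])*3.2+[400,0])
go(.45,-.25,.33,8); go(.48,.298,.33,8)
E
```

```text
big top [0.37888549 0.22082875 0.17      ] base-scene [0.37746148 0.23005239 0.        ] collarbig [0.37343915 0.22322272 0.1       ]
small [0.46271586 0.39820659 0.        ]
bottle base [ 0.51856797 -0.31576474  0.        ]
upper ang deg -13.792640431054265
0 [array([422.58094855, 408.87923699]), array([420.01644174, 386.13087845]), array([683.74848367, 470.21842972]), array([683.09563396, 494.52634043])] [746.42618749 131.32035434]
0.055 [array([418.05339379, 416.20746919]), array([415.40646275, 393.33885484]), array([689.30767156, 469.75244247]), array([688.57980378, 494.05576124])] [745.44975289 117.77302881]
0.1 [array([414.8347519 , 422.35269043]), array([412.1246505, 399.3840979]), array([693.80448696, 469.24030663]), array([693.01619089, 493.53793412])] [744.09777463 106.74822256]
0.14 [array([412.35447286, 427.92083277]), array([409.59173594, 404.86235306]), array([697.75316057, 468.6874227 ]), array([696.91202202, 492.97853936])] [742.48099325  97.01276158]
0.185 [array([410.00668458, 434.29586066]), array([407.18900944, 411.13530991]), array([702.13112562, 467.95716136]), array([701.2316755 , 492.23933324])] [740.19913835  86.15296542]
now [ 0.1707 -0.6009  0.2049] yaw 15.86 t 0.10 F [-0.1  0.1 -0. ] | dx 0.3646 dy -0.2612 dz -0.1251 turn 7.86
now [ 0.1707 -0.6009  0.2049] yaw 15.86 t 0.10 F [-0.1  0.1 -0. ] | dx 0.5432 dy -0.7801 dz -0.1251 turn 7.86
```

The lower half's corner fits a turn of about 0.15 rad, so its hole should lie roughly 21 mm along the arc. Moving now to above the rest.

```bash
R='[{"dx":0.0365,"dy":-0.026,"dz":-0.0125},{"dx":0.0365,"dy":-0.026,"dz":-0.0125}]'; python3 -m pendant '[{"dx":0.0365,"dy":-0.026,"dz":-0.0125},{"dx":0.0365,"dy":-0.026,"dz":-0.0125},{"dx":0.0365,"dy":-0.026,"dz":-0.0125},{"dx":0.0365,"dy":-0.026,"dz":-0.0125},{"dx":0.0365,"dy":-0.026,"dz":-0.0125}]' -; python3 -m pendant '[{"dx":0.0365,"dy":-0.026,"dz":-0.0125},{"dx":0.0365,"dy":-0.026,"dz":-0.0125},{"dx":0.0365,"dy":-0.026,"dz":-0.0125},{"dx":0.0365,"dy":-0.026,"dz":-0.0125},{"dx":0.0365,"dy":-0.026,"dz":-0.0125}]' -;  python3 -c "
from h import *
go(.42,.298,.30,8)"
```

```text
now [ 0.1707 -0.6009  0.2049] yaw 15.86 t 0.10 F [-0.1  0.1 -0. ] | dx 0.4855 dy -0.7965 dz -0.0951 turn 7.86validation failed for argument at $[0]...
validation failed for argument at $[0]...
```

```bash
python3 -m pendant '[{"dx":0.0365,"dy":-0.026,"dz":-0.0125,"turn":0},{"dx":0.0365,"dy":-0.026,"dz":-0.0125,"turn":0},{"dx":0.0365,"dy":-0.026,"dz":-0.0125,"turn":0},{"dx":0.0365,"dy":-0.026,"dz":-0.0125,"turn":0},{"dx":0.0365,"dy":-0.026,"dz":-0.0125,"turn":0}]' ;  python3 -c "
from h import *
go(.42,.298,.30,8)"
```

```text
time: 0.6
tool_pos: [0.3116, -0.4246, 0.2683]
eef_rot: [-180.0, 0.0, 15.9]
wrist_force: [0.7, 0.4, 0.4]
opening: 0.094
gripper_force: 0.0
now [ 0.3116 -0.4246  0.2683] yaw 15.86 t 0.60 F [0.7 0.4 0.4] | dx 0.3017 dy -0.6655 dz -0.0317 turn 7.86
```

```bash
for i in 1 ; do python3 -m pendant '[{"dx":0.0224,"dy":-0.0406,"dz":-0.002,"turn":0},{"dx":0.0224,"dy":-0.0406,"dz":-0.002,"turn":0},{"dx":0.0224,"dy":-0.0406,"dz":-0.002,"turn":0},{"dx":0.0224,"dy":-0.0406,"dz":-0.002,"turn":0},{"dx":0.0224,"dy":-0.0406,"dz":-0.002,"turn":0}]' >/dev/null
python3 -m pendant '[{"dx":0.0224,"dy":-0.0406,"dz":-0.002,"turn":0},{"dx":0.0224,"dy":-0.0406,"dz":-0.002,"turn":0},{"dx":0.0224,"dy":-0.0406,"dz":-0.002,"turn":0},{"dx":0.0224,"dy":-0.0406,"dz":-0.002,"turn":0},{"dx":0.0224,"dy":-0.0406,"dz":-0.002,"turn":0}]' >/dev/null
python3 -m pendant '[{"dx":0.0224,"dy":-0.0406,"dz":-0.002,"turn":0},{"dx":0.0224,"dy":-0.0406,"dz":-0.002,"turn":0},{"dx":0.0224,"dy":-0.0406,"dz":-0.002,"turn":0},{"dx":0.0224,"dy":-0.0406,"dz":-0.002,"turn":0},{"dx":0,"dy":0,"dz":0,"turn":0}]'; done;  python3 - <<'E'
from h import *
go(.48,.298,.30,8)
w=snap('wrist','w1',s=1.5); print(-np.array(w['R']).T@w['t'], w['R'])
for n,X in dict(head=(.48,.298,.125),collar=(.48,.298,.081),rest=(.48,.298,.075)).items(): print(n,proj(w,X)*1.5)
E
```

```text
time: 2.1
tool_pos: [0.4567, 0.2116, 0.2958]
eef_rot: [-179.8, 0.0, 16.2]
wrist_force: [-1.4, -1.9, 1.1]
opening: 0.094
gripper_force: 0.0
now [0.4567 0.2116 0.2958] yaw 16.22 t 2.10 F [-1.4 -1.9  1.1] | dx 0.0465 dy -0.0765 dz -0.0042 turn 8.22
[0.5240721  0.2305905  0.47335542] [[ 0.27926206 -0.96020744 -0.00379033]
 [-0.93062078 -0.27162545  0.2452847 ]
 [-0.23655375 -0.06497135 -0.96944368]]
head [274.07793768 192.46308432]
collar [286.08817395 188.68937995]
rest [287.52346112 188.23836112]
```

View pics/w1.png

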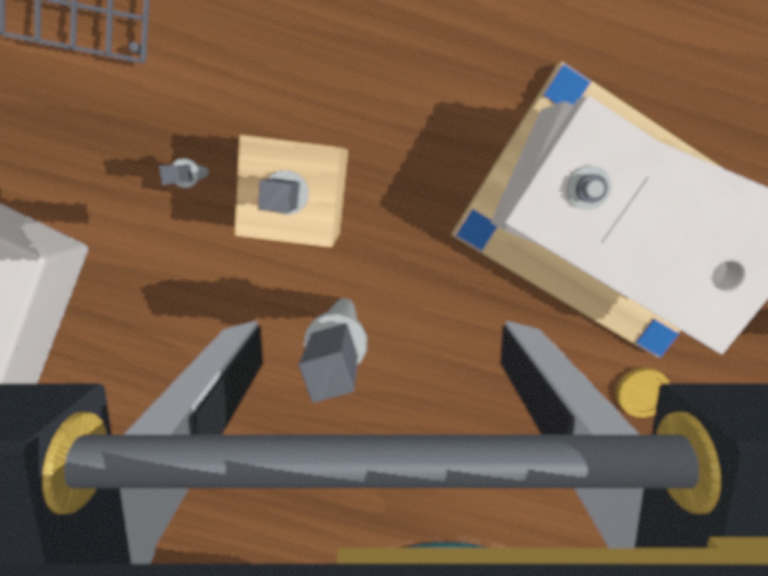

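The wrist view shows the pin head at (278,195) in the rest, the big pin at (333,350), the nut at (590,187) and the upper hole at (729,276). One enlarged crop will give the head's yaw and centre.

```bash
python3 - <<'E'
from h import *
w=load('w1'); A=cv2.resize(w['frame'][100:160,150:240],None,fx=8,fy=8,interpolation=cv2.INTER_CUBIC)
cv2.imwrite('pics/c2.png',cv2.convertScaleAbs(A,alpha=1.6))
for n,q,z in (('hole',(729,276),.09),('nut',(593,187),.104)): print(n,atz(w,q[0]/1.5-.17,q[1]/1.5-.17,z))
E
```

```text
hole [ 0.51361061 -0.06400436  0.09      ]
nut [0.54799701 0.07429605 0.104     ]
```

View pics/c2.png

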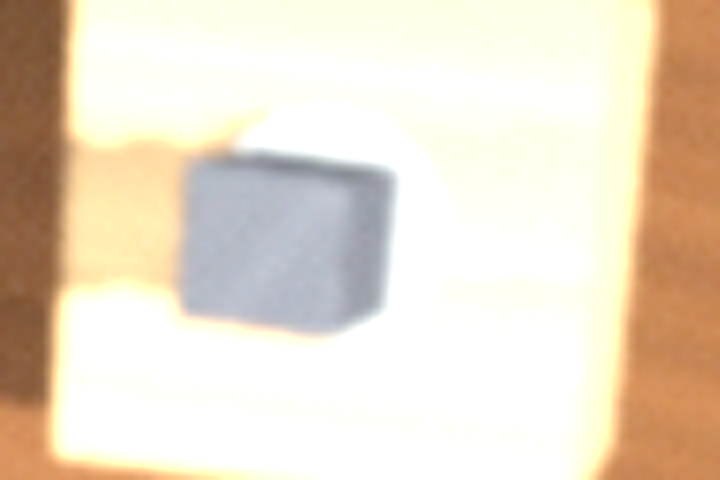

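```bash
python3 - <<'E'
from h import *
w=load('w1')
C=np.array([atz(w,u/8+150-.44,v/8+100-.44,.125)[:2] for u,v in [(192,163),(345,182),(335,330),(183,311)]])
print(C.mean(0)); 
for i in range(4):
    d=C[(i+1)%4]-C[i]; print(np.hypot(*d), np.degrees(np.arctan2(d[1],d[0])))
E
```

```text
[0.47776535 0.29768247]
0.020238758349063118 -80.7390503232083
0.019603723558403896 -170.37964414748743
0.02039015900865751 99.12287431872521
0.0195542208786335 9.17781806358628
```

```bash
python3 -m pendant '[{"dx":0.0225,"dy":-0.039,"dz":0,"turn":0},{"dx":0.0225,"dy":-0.039,"dz":0,"turn":0},{"dx":0,"dy":0,"dz":0.0,"turn":6.9},{"dx":0,"dy":0,"dz":0.04,"turn":0},{"dx":0,"dy":0,"dz":0,"turn":0}]' |head -3;  python3 - <<'E'
from h import *
go(.479,.298,.14,9.3)
E
```

```text
time: 2.65
tool_pos: [0.4779, 0.2912, 0.2523]
eef_rot: [179.9, 0.3, 8.9]
now [0.4779 0.2912 0.2523] yaw 8.93 t 2.65 F [-0.3 -0.5 -0.3] | dx 0.0022 dy -0.0066 dz 0.1123 turn -0.37
```

```bash
python3 -m pendant '[{"dx":0.002,"dy":-0.0065,"dz":0.04,"turn":0},{"dx":0,"dy":0,"dz":0.04,"turn":0},{"dx":0,"dy":0,"dz":0.02,"turn":0},{"dx":0,"dy":0,"dz":0,"turn":0},{"dx":0,"dy":0,"dz":0,"turn":0}]' |head -3;  python3 - <<'E'
from h import *
go(.479,.298,.0835,9.3)
w=get_image('wrist');np.save('pics/w2.npy',w,allow_pickle=True)
p=proj(w,(.479,.298,.125)); t=proj(w,(.479,.298,.081)); print(p,t)
x0,y0=int(max(0,p[0]-60)),int(max(0,p[1]-60)); show(w['frame'],'w2',(x0,y0,x0+130,y0+100),6); print(x0,y0,(p-[x0,y0])*6,(t-[x0,y0])*6)
E
```

```text
time: 3.15
tool_pos: [0.4808, 0.3, 0.1576]
eef_rot: [-180.0, -0.0, 8.9]
now [0.4808 0.3    0.1576] yaw 8.93 t 3.15 F [-0.2 -0.1  0.6] | dx -0.0021 dy 0.0017 dz 0.0741 turn -0.37
[256.4937867  214.16438449] [256.13344999 196.66221141]
196 154 [362.96272021 360.98630697] [360.80069994 255.97326849]
```

View pics/w2.png

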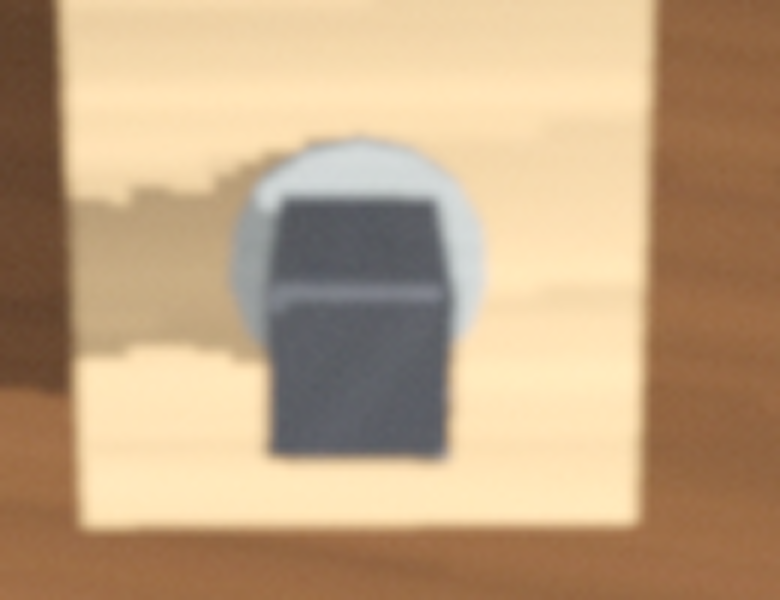

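```bash
python3 -m pendant '[{"dx":-0.003,"dy":0.001,"dz":0.02,"turn":0},{"dx":0,"dy":0,"dz":0.025,"turn":0},{"dx":0,"dy":0,"dz":0.02,"turn":0},{"dx":0,"dy":0,"dz":0.008,"turn":0},{"dx":0,"dy":0,"dz":0,"turn":0}]' |head -4;  python3 - <<'E'
from h import *
go(.478,.2985,.0835,8.9)
E
```

```text
time: 3.7
tool_pos: [0.4776, 0.2988, 0.0835]
eef_rot: [-180.0, -0.0, 8.9]
wrist_force: [0.3, -0.5, 0.5]
now [0.4776 0.2988 0.0835] yaw 8.95 t 3.70 F [ 0.3 -0.5  0.5] | dx 0.0004 dy 0.0003 dz 0.0000 turn 0.05
```

```bash
python3 -m pendant '[{"dx":0,"dy":0,"dz":0,"turn":0},{"dx":0,"dy":0,"dz":0,"turn":0},{"dx":0,"dy":0,"dz":0,"turn":0},{"dx":0,"dy":0,"dz":0,"turn":0},{"dx":0,"dy":0,"dz":0,"turn":0}]' 255;python3 -m pendant '[{"dx":0,"dy":0,"dz":0,"turn":0},{"dx":0,"dy":0,"dz":0,"turn":0},{"dx":0,"dy":0,"dz":0,"turn":0},{"dx":0,"dy":0,"dz":0,"turn":0},{"dx":0,"dy":0,"dz":-0.003,"turn":0}]'
```

```text
time: 4.2
tool_pos: [0.4774, 0.2988, 0.0832]
eef_rot: [-180.0, -0.0, 9.0]
wrist_force: [0.1, -0.4, 0.3]
opening: 0.0573
gripper_force: 0.0
time: 4.7
tool_pos: [0.477, 0.2987, 0.0857]
eef_rot: [180.0, 0.0, 9.0]
wrist_force: [1.5, 0.0, -2.4]
opening: 0.0217
gripper_force: 30.0
```

```bash
python3 -m pendant '[{"dx":0,"dy":0,"dz":-0.02,"turn":0},{"dx":0,"dy":0,"dz":-0.03,"turn":0},{"dx":0,"dy":0,"dz":-0.04,"turn":0},{"dx":0,"dy":0,"dz":-0.04,"turn":0},{"dx":0,"dy":0,"dz":0,"turn":0}]'; python3 - <<'E'
from h import *
go(.515,-.0645,.215); snap('scene','s2',(230,90,430,240),4)
w=get_image('wrist'); np.save('pics/w3.npy',w,allow_pickle=True)
E
```

```text
time: 5.2
tool_pos: [0.4787, 0.3003, 0.2208]
eef_rot: [-179.9, -0.4, 9.0]
wrist_force: [0.3, -0.1, -2.7]
opening: 0.0223
gripper_force: 30.0
now [0.4787 0.3003 0.2208] yaw 8.97 t 5.20 F [ 0.3 -0.1 -2.7] | dx -0.0210 dy 0.3660 dz 0.0058 turn None
```

```bash
python3 -m pendant '[{"dx":-0.0025,"dy":0.0455,"dz":0,"turn":0},{"dx":-0.0025,"dy":0.0455,"dz":0,"turn":0},{"dx":-0.0025,"dy":0.0455,"dz":0,"turn":0},{"dx":-0.0025,"dy":0.0455,"dz":0,"turn":0},{"dx":-0.0025,"dy":0.0455,"dz":0,"turn":0}]'>/dev/null; python3 -m pendant '[{"dx":-0.0025,"dy":0.0455,"dz":0,"turn":0},{"dx":-0.0025,"dy":0.0455,"dz":0,"turn":0},{"dx":-0.0025,"dy":0.045,"dz":0,"turn":0},{"dx":0,"dy":0,"dz":0,"turn":0},{"dx":0,"dy":0,"dz":0,"turn":0}]' ; python3 - <<'E'
from h import *
go(.516,-.0645,.172)
E
```

```text
time: 6.3
tool_pos: [0.5133, -0.0643, 0.2144]
eef_rot: [-179.9, 0.1, 8.8]
wrist_force: [0.4, 1.1, -2.9]
opening: 0.0221
gripper_force: 30.0
now [ 0.5133 -0.0643  0.2144] yaw 8.84 t 6.30 F [ 0.4  1.1 -2.9] | dx 0.0026 dy 0.0007 dz 0.0424 turn None
```

```bash
python3 -m pendant '[{"dx":0.0025,"dy":0.0005,"dz":0.02,"turn":0},{"dx":0,"dy":0,"dz":0.02,"turn":0},{"dx":0,"dy":0,"dz":0,"turn":0}]' ; python3 - <<'E'
from h import *
go(.516,-.0645,.172)
a=get_image('scene'); np.save('pics/s3.npy',a,allow_pickle=True)
w=get_image('wrist'); np.save('pics/w4.npy',w,allow_pickle=True)
f=lambda x:cv2.resize(x,(400,400),interpolation=cv2.INTER_CUBIC)
p=proj(a,(.516,-.0645,.09)).astype(int); q=proj(w,(.516,-.0645,.09)).astype(int); print(p,q)
cr=lambda F,c,r:F[max(0,c[1]-r):c[1]+r,max(0,c[0]-r):c[0]+r]
q[1]-=25
cv2.imwrite('pics/c3.png',np.hstack([f(cr(a['frame'],p,35)),f(cr(w['frame'],q,90))]))
E
```

```text
time: 6.6
tool_pos: [0.515, -0.0621, 0.1733]
eef_rot: [-179.9, 0.2, 9.1]
wrist_force: [0.7, 0.3, -3.0]
opening: 0.0221
gripper_force: 30.0
now [ 0.515  -0.0621  0.1733] yaw 9.07 t 6.60 F [ 0.7  0.3 -3. ] | dx 0.0007 dy 0.0025 dz 0.0013 turn None
[227 165] [256 191]
```

View pics/c3.png

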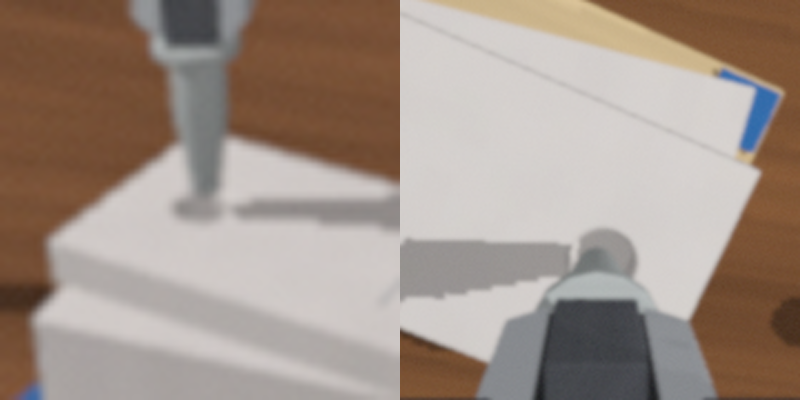

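The tip is over the hole. The hole sits slightly to the right of it, about 2 mm towards -y. The edges of both halves are visible in this wrist view, so I'll use them to measure the angle between them.

```bash
python3 - <<'E'
from h import *
w=load('w4'); P=lambda u,v:((u-400)/2.2222+166-.3,v/2.2222+76-.3)
def seg(a,b,z):
    A,B=atz(w,*P(*a),z),atz(w,*P(*b),z); d=B-A; return A,B,np.degrees(np.arctan2(d[0],-d[1]))
print(seg((405,12),(758,172),.09)); print(seg((430,0),(755,88),.07))
print(seg((692,318),(760,172),.09))
print('hole',atz(w,*P(604,260),.09))
E
```

```text
(array([0.59217478, 0.01746291, 0.09      ]), array([ 0.55688167, -0.11546767,  0.09      ]), np.float64(-14.869011095159664))
(array([0.59840806, 0.01391882, 0.07      ]), array([ 0.5861759 , -0.11232654,  0.07      ]), np.float64(-5.534223371214722))
(array([ 0.49743115, -0.10237607,  0.09      ]), array([ 0.55699718, -0.1161906 ,  0.09      ]), np.float64(76.94282261463054))
hole [ 0.51496265 -0.0651147   0.09      ]
```

```bash
python3 -m pendant '[{"dx":0,"dy":0.0025,"dz":0,"turn":0},{"dx":0,"dy":0,"dz":0.006,"turn":0},{"dx":0,"dy":0,"dz":0.006,"turn":0},{"dx":0,"dy":0,"dz":0.006,"turn":0},{"dx":0,"dy":0,"dz":0,"turn":0}]'; python3 -m pendant '[{"dx":0,"dy":0,"dz":0.002,"turn":0},{"dx":0,"dy":0,"dz":0.0,"turn":0},{"dx":0,"dy":0,"dz":0.0,"turn":0}]'
```

```text
time: 7.2
tool_pos: [0.5166, -0.0659, 0.1571]
eef_rot: [-180.0, 0.1, 9.0]
wrist_force: [-0.1, 0.1, -2.6]
opening: 0.0216
gripper_force: 30.0
time: 7.5
tool_pos: [0.5171, -0.0659, 0.156]
eef_rot: [-180.0, -0.0, 9.0]
wrist_force: [-0.4, 1.4, -2.5]
opening: 0.0219
gripper_force: 30.0
```

```bash
python3 -m pendant '[{"dx":-0.001,"dy":0,"dz":0.004,"turn":0},{"dx":0,"dy":0,"dz":0.003,"turn":0},{"dx":0,"dy":0,"dz":0,"turn":0},{"dx":0,"dy":0,"dz":0,"turn":0}]'; python3 -m pendant '[{"dx":0,"dy":0,"dz":0.0015,"turn":0},{"dx":0,"dy":0,"dz":0.0015,"turn":0},{"dx":0,"dy":0,"dz":0.0,"turn":0}]'
```

```text
time: 7.9
tool_pos: [0.516, -0.0661, 0.1489]
eef_rot: [-180.0, 0.0, 9.0]
wrist_force: [-0.1, -0.3, -2.7]
opening: 0.0218
gripper_force: 30.0
time: 8.2
tool_pos: [0.516, -0.0661, 0.1458]
eef_rot: [-180.0, 0.0, 9.0]
wrist_force: [-0.1, 0.3, -2.5]
opening: 0.0217
gripper_force: 30.0
```

```bash
python3 -m pendant '[{"dx":0,"dy":0,"dz":0.001,"turn":0},{"dx":0,"dy":0,"dz":0,"turn":0}]' | sed -n 2,4p; python3 -m pendant '[{"dx":0,"dy":0,"dz":0.0007,"turn":0},{"dx":0,"dy":0,"dz":0.0,"turn":0}]'| sed -n 2,4p;  python3 -m pendant '[{"dx":0,"dy":0,"dz":0.0007,"turn":0},{"dx":0,"dy":0,"dz":0.0,"turn":0}]'| sed -n 2,4p
```

```text
tool_pos: [0.516, -0.0661, 0.1448]
eef_rot: [-180.0, 0.0, 9.0]
wrist_force: [0.6, -0.6, -1.8]
tool_pos: [0.5162, -0.0661, 0.1446]
eef_rot: [180.0, -0.0, 9.0]
wrist_force: [-1.3, 0.1, 4.7]
tool_pos: [0.5165, -0.0661, 0.1444]
eef_rot: [180.0, -0.0, 9.0]
wrist_force: [-4.6, 0.3, 13.6]
```

Contact was felt at TCP z 0.1446, exactly where the lower half's face was predicted. I'll lift slightly and carry the upper half along the swing.

```bash
python3 -m pendant '[{"dx":0,"dy":0,"dz":-0.0025,"turn":0},{"dx":0.003,"dy":0.0008,"dz":0,"turn":0},{"dx":0.003,"dy":0.0008,"dz":0,"turn":0},{"dx":0.002,"dy":0.0006,"dz":0,"turn":0},{"dx":0,"dy":0,"dz":0,"turn":0}]' | sed -n 2,4p; python3 -m pendant '[{"dx":0.003,"dy":0.0008,"dz":0,"turn":0},{"dx":0.002,"dy":0.0006,"dz":0,"turn":0},{"dx":0,"dy":0,"dz":0,"turn":0}]'| sed -n 2,4p
```

```text
tool_pos: [0.5239, -0.0669, 0.1457]
eef_rot: [-180.0, 0.1, 9.0]
wrist_force: [-3.6, 1.5, 0.7]
tool_pos: [0.529, -0.0675, 0.1456]
eef_rot: [-180.0, 0.1, 9.0]
wrist_force: [-4.1, 1.5, -0.3]
```

```bash
python3 -m pendant '[{"dx":0.003,"dy":0.0008,"dz":0,"turn":0},{"dx":0.002,"dy":0.0006,"dz":0,"turn":0},{"dx":0.001,"dy":0.0004,"dz":0,"turn":0},{"dx":0,"dy":0,"dz":0,"turn":0}]' | sed -n 2,4p; python3 -m pendant '[{"dx":0.002,"dy":0.0008,"dz":0,"turn":0},{"dx":0.001,"dy":0.0004,"dz":0,"turn":0},{"dx":0,"dy":0,"dz":0,"turn":0},{"dx":0,"dy":0,"dz":0,"turn":0}]'| sed -n 2,4p
```

```text
tool_pos: [0.5351, -0.068, 0.1456]
eef_rot: [-179.9, 0.1, 9.0]
wrist_force: [-5.3, 2.1, 0.7]
tool_pos: [0.5381, -0.0686, 0.1455]
eef_rot: [-179.9, 0.1, 9.0]
wrist_force: [-5.3, 3.5, -1.0]
```

```bash
python3 -m pendant '[{"dx":0,"dy":0,"dz":0.001,"turn":0},{"dx":0,"dy":0,"dz":0,"turn":0}]' | sed -n 2,4p; python3 -m pendant '[{"dx":0,"dy":0,"dz":0.0007,"turn":0},{"dx":0,"dy":0,"dz":0,"turn":0}]'| sed -n 2,4p
```

```text
tool_pos: [0.5381, -0.0688, 0.1445]
eef_rot: [-179.9, 0.1, 9.0]
wrist_force: [-4.6, 2.3, -0.4]
tool_pos: [0.5381, -0.0689, 0.1438]
eef_rot: [-180.0, 0.1, 9.0]
wrist_force: [-5.0, 1.1, 1.7]
```

```bash
python3 -m pendant '[{"dx":0,"dy":0,"dz":0.001,"turn":0},{"dx":0,"dy":0,"dz":0,"turn":0}]' | sed -n 2,4p; python3 -m pendant '[{"dx":0,"dy":0,"dz":0.001,"turn":0},{"dx":0,"dy":0,"dz":0,"turn":0}]'| sed -n 2,4p
```

```text
tool_pos: [0.5382, -0.069, 0.1429]
eef_rot: [-180.0, 0.1, 9.0]
wrist_force: [-3.6, 1.4, -0.5]
tool_pos: [0.5382, -0.069, 0.1419]
eef_rot: [-180.0, 0.1, 9.0]
wrist_force: [-4.6, 0.8, 0.2]
```

The tip has dropped into the lower hole. Driving down gently and watching the forces.

```bash
python3 -m pendant '[{"dx":0,"dy":0,"dz":0.002,"turn":0},{"dx":0,"dy":0,"dz":0.002,"turn":0},{"dx":0,"dy":0,"dz":0,"turn":0}]' | sed -n 2,4p; python3 -m pendant '[{"dx":0,"dy":0,"dz":0.002,"turn":0},{"dx":0,"dy":0,"dz":0.001,"turn":0},{"dx":0,"dy":0,"dz":0,"turn":0}]'| sed -n 2,4p
```

```text
tool_pos: [0.5381, -0.0689, 0.1377]
eef_rot: [-180.0, 0.1, 9.0]
wrist_force: [-3.6, 1.4, -3.5]
tool_pos: [0.5383, -0.0689, 0.1349]
eef_rot: [-180.0, 0.1, 9.0]
wrist_force: [-5.3, 1.6, -1.6]
```

```bash
python3 -m pendant '[{"dx":0,"dy":0,"dz":0.002,"turn":0},{"dx":0,"dy":0,"dz":0.001,"turn":0},{"dx":0,"dy":0,"dz":0,"turn":0}]' | sed -n 2,4p; python3 -m pendant '[{"dx":0,"dy":0,"dz":0.002,"turn":0},{"dx":0,"dy":0,"dz":0.001,"turn":0},{"dx":0,"dy":0,"dz":0,"turn":0}]'| sed -n 2,4p
```

```text
tool_pos: [0.5383, -0.0689, 0.1319]
eef_rot: [-180.0, 0.1, 9.0]
wrist_force: [-5.1, 1.4, -0.8]
tool_pos: [0.5383, -0.0689, 0.1289]
eef_rot: [-180.0, 0.1, 9.0]
wrist_force: [-4.6, 2.3, -1.5]
```

```bash
python3 -m pendant '[{"dx":0,"dy":0,"dz":0.002,"turn":0},{"dx":0,"dy":0,"dz":0.002,"turn":0},{"dx":0,"dy":0,"dz":0,"turn":0}]' | sed -n 2,4p; python3 -m pendant '[{"dx":0,"dy":0,"dz":0.002,"turn":0},{"dx":0,"dy":0,"dz":0.001,"turn":0},{"dx":0,"dy":0,"dz":0,"turn":0}]'| sed -n 2,4p;python3 -m pendant '[{"dx":0,"dy":0,"dz":0.001,"turn":0},{"dx":0,"dy":0,"dz":0.001,"turn":0},{"dx":0,"dy":0,"dz":0,"turn":0}]'| sed -n 2,4p
```

```text
tool_pos: [0.5384, -0.0688, 0.1249]
eef_rot: [-180.0, 0.1, 9.0]
wrist_force: [-4.3, 2.1, -2.5]
tool_pos: [0.5384, -0.0688, 0.1219]
eef_rot: [-180.0, 0.1, 9.0]
wrist_force: [-4.3, 2.5, -1.5]
tool_pos: [0.5384, -0.0688, 0.12]
eef_rot: [-180.0, 0.1, 9.0]
wrist_force: [-4.0, 2.7, -0.9]
```

```bash
python3 -m pendant '[{"dx":0,"dy":0,"dz":0.001,"turn":0},{"dx":0,"dy":0,"dz":0.002,"turn":0},{"dx":0,"dy":0,"dz":0,"turn":0}]' | sed -n 2,4p; python3 -m pendant '[{"dx":0,"dy":0,"dz":0.001,"turn":0},{"dx":0,"dy":0,"dz":0.001,"turn":0},{"dx":0,"dy":0,"dz":0,"turn":0}]'| sed -n 2,4p;python3 -m pendant '[{"dx":0,"dy":0,"dz":0.001,"turn":0},{"dx":0,"dy":0,"dz":0.001,"turn":0},{"dx":0,"dy":0,"dz":0,"turn":0}]'| sed -n 2,4p
```

```text
tool_pos: [0.5384, -0.0688, 0.1169]
eef_rot: [-180.0, 0.1, 9.0]
wrist_force: [-4.8, 2.3, -2.3]
tool_pos: [0.5383, -0.0688, 0.115]
eef_rot: [-180.0, 0.1, 9.0]
wrist_force: [-4.6, 2.7, 0.0]
tool_pos: [0.5382, -0.0689, 0.113]
eef_rot: [-180.0, 0.1, 9.0]
wrist_force: [-6.5, 2.9, 0.6]
```

```bash
python3 -m pendant '[{"dx":0,"dy":0,"dz":0.001,"turn":0},{"dx":0,"dy":0,"dz":0.001,"turn":0},{"dx":0,"dy":0,"dz":0,"turn":0}]' | sed -n 2,4p; python3 -m pendant '[{"dx":0,"dy":0,"dz":0.001,"turn":0},{"dx":0,"dy":0,"dz":0.001,"turn":0},{"dx":0,"dy":0,"dz":0,"turn":0}]'| sed -n 2,4p
```

```text
tool_pos: [0.5379, -0.0688, 0.1109]
eef_rot: [-180.0, 0.1, 9.0]
wrist_force: [-7.4, 2.8, 0.8]
tool_pos: [0.5378, -0.0688, 0.1089]
eef_rot: [-179.9, 0.1, 9.0]
wrist_force: [-9.4, 4.1, 1.8]
```

The sideways force is building, so I'll ease about 1 mm in that direction and carry on.

```bash
python3 -m pendant '[{"dx":-0.0008,"dy":-0.0004,"dz":0.0005,"turn":0},{"dx":0,"dy":0,"dz":0.0005,"turn":0},{"dx":0,"dy":0,"dz":0,"turn":0}]' | sed -n 2,4p; python3 -m pendant '[{"dx":-0.0004,"dy":-0.0002,"dz":0.001,"turn":0},{"dx":0,"dy":0,"dz":0.001,"turn":0},{"dx":0,"dy":0,"dz":0,"turn":0}]'| sed -n 2,4p
```

```text
tool_pos: [0.5375, -0.0687, 0.1081]
eef_rot: [-180.0, 0.1, 9.0]
wrist_force: [-6.2, 2.2, 1.5]
tool_pos: [0.5372, -0.0686, 0.106]
eef_rot: [-180.0, 0.1, 9.0]
wrist_force: [-5.2, 2.4, -0.1]
```

```bash
python3 -m pendant '[{"dx":-0.0003,"dy":-0.0002,"dz":0.001,"turn":0},{"dx":0,"dy":0,"dz":0.001,"turn":0},{"dx":0,"dy":0,"dz":0,"turn":0}]' | sed -n 2,4p; python3 -m pendant '[{"dx":-0.0002,"dy":-0.0001,"dz":0.001,"turn":0},{"dx":0,"dy":0,"dz":0.001,"turn":0},{"dx":0,"dy":0,"dz":0,"turn":0}]'| sed -n 2,4p;  python3 -m pendant '[{"dx":0,"dy":0,"dz":0.001,"turn":0},{"dx":0,"dy":0,"dz":0.001,"turn":0},{"dx":0,"dy":0,"dz":0,"turn":0}]'| sed -n 2,4p
```

```text
tool_pos: [0.5369, -0.0685, 0.104]
eef_rot: [-180.0, 0.0, 9.0]
wrist_force: [-4.4, 2.1, -2.0]
tool_pos: [0.5368, -0.0685, 0.1021]
eef_rot: [-180.0, 0.0, 9.0]
wrist_force: [-4.6, 1.1, -1.9]
tool_pos: [0.5368, -0.0685, 0.1001]
eef_rot: [-180.0, 0.0, 9.0]
wrist_force: [-4.8, 1.8, -2.3]
```

```bash
python3 -m pendant '[{"dx":0,"dy":0,"dz":0.001,"turn":0},{"dx":0,"dy":0,"dz":0,"turn":0}]' | sed -n 2,4p; python3 -m pendant '[{"dx":0,"dy":0,"dz":0.0007,"turn":0},{"dx":0,"dy":0,"dz":0,"turn":0}]'| sed -n 2,4p;  python3 -m pendant '[{"dx":0,"dy":0,"dz":0.0006,"turn":0},{"dx":0,"dy":0,"dz":0,"turn":0}]'| sed -n 2,4p
```

```text
tool_pos: [0.5368, -0.0685, 0.0992]
eef_rot: [-180.0, 0.0, 9.0]
wrist_force: [-5.6, 2.6, -1.6]
tool_pos: [0.5368, -0.0684, 0.0986]
eef_rot: [-180.0, 0.0, 9.0]
wrist_force: [-6.4, 1.9, 2.1]
tool_pos: [0.5369, -0.0685, 0.0985]
eef_rot: [180.0, 0.0, 9.0]
wrist_force: [-10.4, 2.4, 12.9]
```

The collar has seated at TCP z 0.0985, as predicted. One more gentle press, then I let go.

```bash
python3 -m pendant '[{"dx":0,"dy":0,"dz":0.0006,"turn":0},{"dx":0,"dy":0,"dz":0,"turn":0}]' | sed -n 2,4p; python3 -m pendant '[{"dx":-0.0005,"dy":0,"dz":-0.0009,"turn":0},{"dx":0,"dy":0,"dz":0,"turn":0}]'| sed -n 2,4p;  python3 -m pendant '[{"dx":0,"dy":0,"dz":0,"turn":0},{"dx":0,"dy":0,"dz":0,"turn":0},{"dx":0,"dy":0,"dz":0,"turn":0},{"dx":0,"dy":0,"dz":0,"turn":0},{"dx":0,"dy":0,"dz":0,"turn":0}]' 120; python3 -m pendant '[{"dx":0,"dy":0,"dz":0,"turn":0},{"dx":0,"dy":0,"dz":0,"turn":0},{"dx":0,"dy":0,"dz":0,"turn":0}]'
```

```text
tool_pos: [0.537, -0.0684, 0.0984]
eef_rot: [180.0, 0.0, 9.0]
wrist_force: [-13.8, 2.1, 22.8]
tool_pos: [0.5367, -0.0685, 0.0985]
eef_rot: [-180.0, -0.0, 9.0]
wrist_force: [-4.9, 2.3, 5.3]
time: 17.8
tool_pos: [0.5366, -0.0687, 0.0984]
eef_rot: [180.0, -0.0, 9.0]
wrist_force: [-0.5, 0.8, -0.3]
opening: 0.0496
gripper_force: 0.0
time: 18.1
tool_pos: [0.5365, -0.0686, 0.0983]
eef_rot: [-180.0, 0.0, 9.0]
wrist_force: [-0.4, 0.7, 0.3]
opening: 0.0498
gripper_force: 0.0
```

```bash
python3 -m pendant '[{"dx":0,"dy":0,"dz":-0.01,"turn":0},{"dx":0,"dy":0,"dz":-0.02,"turn":0},{"dx":0,"dy":0,"dz":-0.04,"turn":0},{"dx":0,"dy":0,"dz":-0.04,"turn":0},{"dx":0,"dy":0,"dz":-0.03,"turn":0}]' |sed -n 1,4p; python3 -m pendant '[{"dx":-0.03,"dy":0.0,"dz":-0.01,"turn":0},{"dx":-0.03,"dy":0,"dz":-0.01,"turn":0},{"dx":0,"dy":0,"dz":0,"turn":0}]' |sed -n 1,4p; python3 - <<'E'
from h import *
a=get_image('scene'); w=get_image('wrist')
p=proj(a,(.537,-.0685,.1)).astype(int);q=proj(w,(.537,-.0685,.09)).astype(int)
f=lambda x:cv2.resize(x,(400,400),interpolation=cv2.INTER_CUBIC)
cr=lambda F,c,r:F[max(0,c[1]-r):c[1]+r,max(0,c[0]-r):c[0]+r]
cv2.imwrite('pics/c4.png',np.hstack([f(cr(a['frame'],p,50)),f(cr(w['frame'],q,110))]))
E
```

```text
time: 18.6
tool_pos: [0.5368, -0.0683, 0.2415]
eef_rot: [180.0, -0.1, 9.0]
wrist_force: [0.0, 0.3, -0.5]
time: 18.9
tool_pos: [0.4755, -0.0786, 0.2603]
eef_rot: [179.9, -0.1, 8.9]
wrist_force: [1.6, -0.4, 0.1]
```

View pics/c4.png

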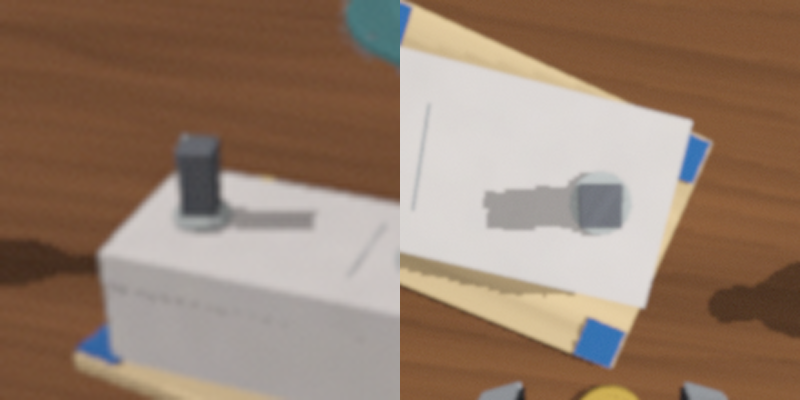

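The pin stands upright with its collar flush on the upper half at (203,213). The halves are in line, and the gripper is clear. Handing in.

```bash
python3 -c "
from station import order
print(order.finish_job())"
```

```text
the job is handed in; nothing more can be done
None
```

The job is handed in at about 19 s: the pin is seated with its collar flush, the mould halves look in line, the wrist force readings never exceeded about 27 N, and the gripper let go and moved clear.

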